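Close the clothes-peg box by tucking its cover under the lip

TASK

Close the wooden clothes-peg box by pushing only: fold its standing blue cover over and down until it lies flat, then push it fully home towards the steel lip so that its free edge is tucked under the lip and the cover stays shut by itself. Do not pick anything up, keep the box about where it stands and level, and leave all the other things alone.

Things in the scene. Friction and masses are not known exactly. Their poses are not given: they have to be found in the camera images.
- peg_box: wooden box of clothes pegs, loose on the worktop, about 1.6 kg, 150 x 150 mm outside, side walls 60 mm tall, origin within 2 mm of the centre of its underside. The lip is on its +x side; the cover's hinge runs along its y at x = -66, z = 63.5 mm (box frame). At yaw 0 the hinge side faces the robot.
- lip (a point): middle of the inner edge, at the underside, of the steel lip: a fixed flat plate 110 mm long (y), 4 mm thick, overhanging the box from its raised +x wall towards the hinge. In the box frame this point is x = 54, z = 70 mm; the lip reaches on to x = 77 mm, its top is at z = 74 mm.
- cover_turn (a joint): angle of the cover about its hinge, rad: 0 = flat on the box (stop), 1.57 = upright, more = leaning back away from the lip (stop at 1.95). Spring and friction (0.2 N m at most) hold it open: it follows a push, and springs back up to about 1.1 if let go flat but not tucked. Tucked and let go it rises to about 0.04, against the lip.
- cover (a joint): slide of the cover in its slotted hinge, away from the hinge in its own plane, m: 0 = drawn back (start), 0.018 = fully home (stop). Takes about 4 N, stays where left. Flat, its free edge is 6 mm short of the lip at 0 and 12 mm beneath it at 0.018. The gap above the flat cover, under the lip, is 4.5 mm: hold it flat while sliding. Slid over 0.006 before it is flat, it lands on top of the lip.
- cover_rib (a point): middle of the top of the white finger rib on the cover's outside (up when shut; facing away from the lip when standing): 90 mm long parallel to the hinge, 8 mm wide, 8 mm high. At slide 0 its faces are 85 and 93 mm from the hinge axis. Pushing it towards the lip slides the cover.
- cover_edge (a point): middle of the cover's free edge, 114 mm from the hinge axis at slide 0. The cover is a blue plate 126 mm wide and 4 mm thick, centred in thickness on the hinge axis, so that its top is at 65.5 mm above the worktop when flat.
- glass_bottle: green closed glass bottle, 64 mm wide, 190 mm tall, standing about 180 mm to the left of the peg box; origin at the centre of its underside; leave alone
- funnel: stainless steel funnel standing mouth down, 100 mm wide, 105 mm tall, about 180 mm to the right of the peg box; origin at the centre of its underside; leave alone
- bowls: stack of red plastic bowls, 150 mm wide, 83 mm tall; origin at the centre of its underside; leave alone
- dustpan: green dustpan, pan 200 x 220 mm, 49 mm high, handle reaching 225 mm from its origin along its -x; origin under the pan's centre; leave alone
- brush: scrubbing brush, 150 x 50 x 43 mm, wooden back; origin at the centre of its underside; leave alone
- soap_jar: white jar with blue cap, 84 mm wide, 100 mm tall; origin at the centre of its underside; leave alone
- loose_peg: one wooden clothes peg, 72 x 12 x 13 mm, lying on the worktop beside the peg box on its right; origin at the centre of its underside; leave alone
Not all that is in view belongs to the job. What is shaped like the peg_box but black or turquoise is not meant.

How it is judged:
By the outcome, as a careful person would: the job done as asked, in the order asked, and still so for the second after the job is handed in, with the robot touching nothing.
It also fails if it takes over 38 s, if anything falls off the work surface, if the arm or the gripper's body presses on something with over 40 N, if the wrist force passes 120 N, or if a joint passes its speed limit or range.

ROBOT

A 6-joint arm with a two-finger parallel gripper is mounted at the origin on the work surface. World frame = base frame: x ahead of the robot, y to its left, z up, the work surface at z = 0. Lengths are in mm, angles in rad, forces in N, time in s.
With the tool pointing down it reaches from about 275 to 750 mm from the base axis. Payload 10.2 kg.
Tool frame: the origin (TCP) lies at the very end of the fingers, on their centre line; the grasp point (between the pads) lies 19 mm behind it; z points along the fingers, y is the direction in which the jaws open and shut (so a half turn about z gives the same grasp; the last joint's range is limited). The gripper opens to 85 mm and grips with 20 to 120 N. Pads are 22 mm wide; open, the fingers measure 114 mm over their backs; the gripper's body (76 mm by 85 mm) begins 54 mm behind the grasp point. The pads swing forward as they close: fully open they stand 13 mm farther back than shut.
Start: joints at [1.046, 0.313, 1.498, -0, 1.331, -0.223], TCP at [156.063, 501.274, 231.294] pointing down, gripper open.
Joint ranges: [-2.94, 2.94], [-0.97, 2.17], [0.19, 2.56], [-1.23, 4.37], [0.02, 3.11], [-2.88, 2.88]. Speed limits (rad/s): [2.39, 2.39, 3.01, 3.14, 3.14, 3.14].

INTERFACE

Orientations are given as a rotation vector (axis times angle).
In Python, from station import * gives the robot as it stands. Calls block until the motion is done:
- move_pose(position, orientation): joint-space move of the TCP to a pose.
- move_straight(position, frame=None, rate=150): straight line of the TCP; frame=None keeps the orientation; rate is the mean speed in mm/s.
- move_j(angles): joint-space move.
- move_gripper(opening, grasp_force=None): opening from 0.0 (shut) to 1.0 (fully open); grasp_force is the grip in N (None keeps the last); returns when the fingers have stopped.
- wait(seconds).
- ik(position, orientation): joint angles nearest the present ones, or None.
- capture(name): name is "scene" or "top"; returns a dict with "img" (420x560x3 uint8, red, green, blue), "fx", "fy", "cx", "cy" (pixels), "k1" (the pictures are not rectified: a ray, as slopes to the right and down, at radius r is drawn at 1 + k1 r^2 times it, then the intrinsics apply), "world_from_camera" (4x4, takes a point from camera to world coordinates). Camera axes: x right, y down, z forward; pixel columns grow to the right and rows downward; lengths in mm; the calibration is good to about 2 mm. A picture is of the moment at which its call begins. There is no depth.
A pose or a line that the arm cannot do raises PlanningError and nothing moves.
- finish_job(): hands the job in, once; it reports no verdict.
Readings, each from a call of its own:
- get_clock(): time.
- get_joint_positions(): joint angles.
- get_joint_velocities(): joint speeds.
- get_joint_efforts(): joint torques, N m.
- get_position(): TCP position.
- get_tool_rot(): TCP orientation.
- get_force(): force on the tool from outside, world axes, zero at the start.
- get_wrist_torque(): the same for the moment, N m.
- get_grip_width(): opening from 0.0 (shut) to 1.0 (fully open).
Only numpy, scipy, OpenCV 4.12 (cv2) and the standard library are available. Lean on these libraries where they do the work, as an engineer would, in place of code of your own. Each camera call takes 0.05 s, during which the arm holds its last target. There are 200 camera calls.

## Working session

There is one attempt and no reset: what is moved stays moved. The work goes in short steps, each a Python script; the robot and the scene stay as the last script left them, time stands still between calls to the robot, and variables do not carry over. Pictures are saved under pics/ and viewed, on a budget of 10 in all, crops included, one or two more only if the job needs it, and the job is handed in when it is done.

```bash
ls; mkdir -p pics; python3 - <<'E'
from station import *
import cv2,numpy as np
for n in("scene","top"):
    c=capture(n); cv2.imwrite(f"pics/{n}0.png",c["img"][:,:,::-1]); np.save(f"{n}0.npy",c,allow_pickle=True)
    print(n,{k:c[k] for k in("fx","fy","cx","cy","k1")},c["world_from_camera"].round(3).tolist())
print(get_clock())
E
```

```text
pics
scene {'fx': 539.7271209636029, 'fy': 539.7271209636029, 'cx': 288.9142277830774, 'cy': 203.75769045084016, 'k1': -0.09752917930208314} [[0.866, 0.427, -0.261, 870.242], [0.5, -0.74, 0.45, -687.783], [-0.001, -0.52, -0.854, 1408.922], [0.0, 0.0, 0.0, 1.0]]
top {'fx': 448.0204399312686, 'fy': 448.0204399312686, 'cx': 274.40854054333306, 'cy': 219.49273182450597, 'k1': 0.05204685486047417} [[0.007, -0.975, 0.222, 207.453], [-1.0, -0.006, 0.005, -2.734], [-0.004, -0.222, -0.975, 1328.462], [0.0, 0.0, 0.0, 1.0]]
0.1
```

View pics/scene0.png

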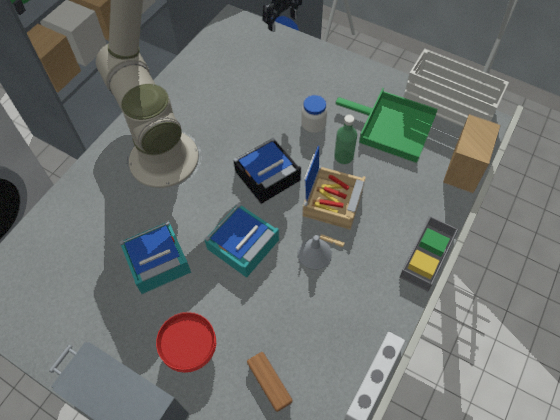

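View pics/top0.png

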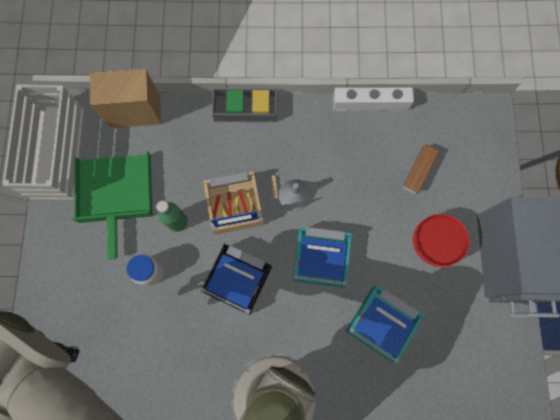

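The target is the wooden box with a standing cover, at scene (335,195) and top (233,205). The lookalikes are the black box at top (237,279) and the turquoise ones at top (323,256) and (386,323). I'll check the choice in a close crop, both views side by side.

```bash
cat > h.py <<'E'
import numpy as np,cv2
def cam(c):
    K=np.array([[c["fx"],0,c["cx"]],[0,c["fy"],c["cy"]],[0,0,1]]);return K,np.array([c["k1"],0,0,0,0.]),np.array(c["world_from_camera"])
def ray(c,px):
    K,d,T=cam(c); u=cv2.undistortPoints(np.array(px,float).reshape(-1,1,2),K,d)[:,0]
    D=np.c_[u,np.ones(len(u))]@T[:3,:3].T; return T[:3,3],D
def plane(c,px,z):
    o,D=ray(c,px); z=np.broadcast_to(z,len(D)); return o+D*((z-o[2])/D[:,2])[:,None]
def proj(c,P):
    K,d,T=cam(c); W=np.linalg.inv(T); p,_=cv2.projectPoints(np.array(P,float).reshape(-1,1,3),cv2.Rodrigues(W[:3,:3])[0],W[:3,3],K,d); return p[:,0]
def load(n): return np.load(n,allow_pickle=True).item()
E
python3 - <<'E'
from h import *
s=load("scene0.npy")["img"];t=load("top0.npy")["img"]
a=cv2.resize(s[140:240,290:380],None,fx=4.4,fy=4.4,interpolation=cv2.INTER_CUBIC)
b=cv2.resize(t[165:245,190:270],None,fx=5,fy=5,interpolation=cv2.INTER_CUBIC)
o=np.zeros((440,800,3),np.uint8);o[:440,:396]=a[:440];o[:400,400:800]=b
cv2.imwrite("pics/crop1.png",o[:,:,::-1])
E
```

```text
(no output)
```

View pics/crop1.png

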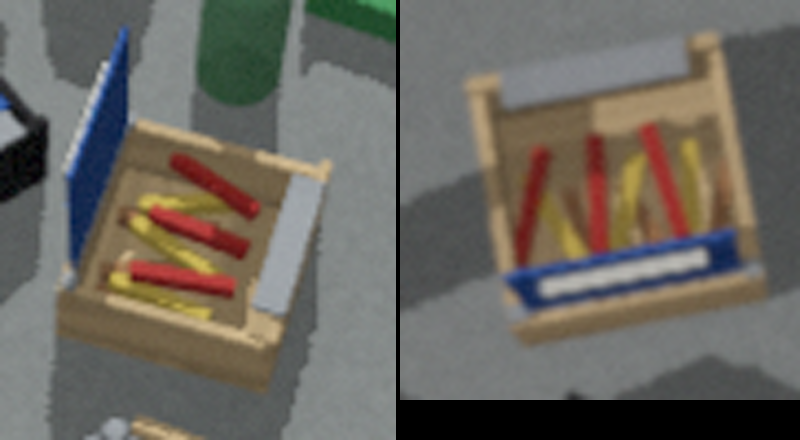

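Confirmed: wooden walls, pegs inside, blue cover upright with the white rib facing the robot, and the grey lip on the far side. Lip corners in the crop are about (497,75), (683,40), (690,70) and (503,108) in top. In scene they are (300,172), (327,183), (280,313) and (252,305).

```bash
cat > m.py <<'E'
from h import *
s=load("scene0.npy");t=load("top0.npy")
T=lambda P:[(190+(x-400-2)/5,165+(y-2)/5) for x,y in P]
S=lambda P:[(290+(x-1.7)/4.4,140+(y-1.7)/4.4) for x,y in P]
lt=plane(t,T([(497,75),(683,40),(690,70),(503,108)]),74)
ls=plane(s,S([(327,183),(280,313),(252,305),(300,172)]),74)  # outer-left, outer-right, inner-right, inner-left
print("lip top cam",lt.round(0).tolist(),"\nlip scene",ls.round(0).tolist())
for n,l in(("top",lt),("scene",ls)):
    c=l.mean(0); d=l[0]-l[1]+l[3]-l[2]; yaw=np.arctan2(-d[0],d[1]); R=np.array([[np.cos(yaw),-np.sin(yaw)],[np.sin(yaw),np.cos(yaw)]])
    print(n,"yaw",yaw,"box origin",c[:2]-R@[65.5,0],"len",np.hypot(*d[:2])/2)
b=plane(t,T([(530,342),(765,298)]),0); print("base hinge edge",b.round(0).tolist())
b=plane(s,S([(60,332),(268,390)]),0); print("base right side scene",b.round(0).tolist())
# cover free edge by two-view: blue mask extremes
for n,c,P in(("s",s,S([(126,32),(72,175)])),("t",t,T([(508,275),(735,233)]))): print(n,P)
oS,DS=ray(s,S([(126,32),(72,175)])); oT,DT=ray(t,T([(735-227,275),(735,233)]))
for i in range(2):
    A=np.c_[DS[i],-DT[i]]; k=np.linalg.lstsq(A,oT-oS,rcond=None)[0]; p,q=oS+DS[i]*k[0],oT+DT[i]*k[1]; print("cover edge",((p+q)/2).round(0),"gap",np.linalg.norm(p-q).round(1))
for nm,px,z in(("funnel",(292,192),50),("bottle",(172,217),100),("peg",(275,187),6)): print(nm,plane(t,[px],z).round(0))
E
python3 m.py
```

```text
lip top cam [[612.0, 197.0, 74.0], [634.0, 88.0, 74.0], [616.0, 84.0, 74.0], [592.0, 192.0, 74.0]] 
lip scene [[617.0, 195.0, 74.0], [635.0, 87.0, 74.0], [616.0, 84.0, 74.0], [597.0, 194.0, 74.0]]
top yaw 0.20976172809689625 box origin [549.17293527 126.62603845] len 110.98701695708279
scene yaw 0.16861776664588748 box origin [551.77517589 128.92251639] len 110.44164574485968
base hinge edge [[467.0, 182.0, 0.0], [495.0, 40.0, 0.0]]
base right side scene [[498.0, 41.0, 0.0], [642.0, 72.0, 0.0]]
s [(318.25, 146.88636363636363), (305.97727272727275, 179.38636363636363)]
t [(211.2, 219.6), (256.6, 211.2)]
cover edge [470. 171. 172.] gap 0.6
cover edge [494.  52. 175.] gap 3.6
funnel [[583. -47.  50.]]
bottle [[493. 292. 100.]]
peg [[611.   4.   6.]]
```

```bash
cat > g.py <<'E'
from station import *
from h import *
from scipy.spatial.transform import Rotation as Ro
O=np.array([552.,127.]);YAW=.195;OFF=11.
ex=np.array([np.cos(YAW),np.sin(YAW)]);ey=np.array([-ex[1],ex[0]])
def rot():
    best=None
    for s in(1,-1):   # tool z down, tool y along +-box y
        y=s*np.r_[ey,0];z=np.array([0,0,-1.]);r=Ro.from_matrix(np.c_[np.cross(y,z),y,z]).as_rotvec()
        q=ik(W(-130,0,250),r)
        if q is not None and(best is None or abs(q[5])<abs(best[0])): best=(q[5],r)
    return best[1]
def W(x,y,z): return np.r_[O+ex*x+ey*y,z]        # box frame -> world
def corner(r,a): return W(-66+r*np.cos(a)-2*np.sin(a)-OFF,0,63.5+r*np.sin(a)+2*np.cos(a))
def F():
    f=np.array(get_force());return np.r_[f[:2]@ex,f[:2]@ey,f[2]]
def st(l): p=np.array(get_position());d=p[:2]-O;print(l,"t%.1f"%get_clock(),"box",np.r_[d@ex,d@ey,p[2]].round(1),"F",F().round(1))
def snap(n):
    for k in("scene","top"): np.save(f"{k}{n}.npy",capture(k),allow_pickle=True)
E
python3 - <<'E'
from g import *
R=rot();print(R)
move_gripper(0.0)
move_pose(W(-130,0,250),R);st("above")
p=corner(72,1.62);q=W(-120,0,p[2])
move_straight(q,rate=200);st("behind")
f0=F()
for a in np.r_[1.62,np.arange(1.5,0.05,-.15),0.0]:
    move_straight(corner(72-4*(1.62-a)/1.62,a),rate=90);st("a%.2f"%a)
    if np.linalg.norm(F()-f0)>25: print("STOP");break
snap(1)
c=load("scene1.npy")["img"][140:240,290:380];t=load("top1.npy")["img"][165:245,190:270]
o=np.zeros((440,800,3),np.uint8);o[:440,:396]=cv2.resize(c,None,fx=4.4,fy=4.4,interpolation=2);o[:400,400:800]=cv2.resize(t,None,fx=5,fy=5,interpolation=2)
cv2.imwrite("pics/c2.png",o[:,:,::-1])
E
```

```text
[3.1266721  0.30582021 0.        ]
above t2.6 box [-130.     0.5  250. ] F [ 0.5 -0.5 -0.6]
behind t3.4 box [-1.195e+02  1.000e-01  1.362e+02] F [ 0.1  0.7 -0.1]
a1.62 t3.9 box [-8.270e+01  1.000e-01  1.355e+02] F [-1.  -0.3  1.2]
a1.50 t4.2 box [-74.1   0.  135.2] F [ 0.3 -0.2  1.4]
a1.35 t4.4 box [-63.6   0.  133.4] F [-0.3 -1.2  0.3]
a1.20 t4.7 box [-53.4  -0.  130.2] F [-0.1  0.1  0.7]
a1.05 t5.0 box [-43.9   0.  125.6] F [-0.7  0.   0.1]
a0.90 t5.2 box [-35.2  -0.  119.7] F [-0.  -0.4 -0.7]
a0.75 t5.5 box [-27.4  -0.  112.4] F [-0.4 -0.2 -0.5]
a0.60 t5.8 box [-20.9   0.  104.2] F [-0.  -0.3 -0.1]
a0.45 t6.0 box [-15.8   0.   95.2] F [-0.3  0.4  0.8]
a0.30 t6.3 box [-12.1  -0.   85.4] F [-0.6  0.2  0.4]
a0.15 t6.6 box [-9.9  0.  75.2] F [-1.1 -0.   0.1]
a0.00 t6.8 box [-8.7 -0.  65.6] F [ 1.5 -1.1  2. ]
```

View pics/c2.png

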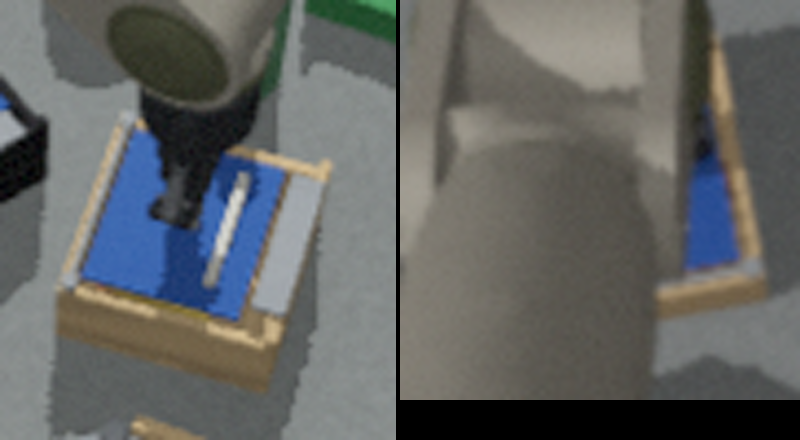

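The cover is flat at slide 0, with its edge just short of the lip, and the box hasn't moved. Next I press lightly and slide the cover home.

```bash
python3 - <<'E'
from g import *
p=np.array(get_position());d=p[:2]-O;x=d@ex;z=p[2]
while F()[2]<8 and z>61: z-=.5;move_straight(W(x,0,z),rate=20)
st("pressed");x0=x
while x<33:
    x+=2 if x<20 else 1;move_straight(W(x,0,z),rate=40);f=F();st("x%.1f"%x)
    if f[2]<5:z-=.3
    if f[2]>14:z+=.3
    if f[0]<-13: break
snap(2)
c=load("scene2.npy")["img"][140:240,290:380]
cv2.imwrite("pics/c3.png",cv2.resize(c,None,fx=6,fy=6,interpolation=2)[:,:,::-1])
E
```

```text
pressed t7.9 box [-8.8 -0.  64.4] F [-1.8 -0.4  9.1]
x-6.9 t8.2 box [-6.8 -0.  64.4] F [-1.2  0.7  9.4]
x-4.9 t8.4 box [-4.9 -0.  64.3] F [-2.3 -0.1  9.1]
x-2.9 t8.7 box [-2.9  0.  64.3] F [-1.9  0.1  8.1]
x-0.9 t8.9 box [-0.9  0.  64.3] F [-1.9 -0.3  8.5]
x1.1 t9.2 box [ 1.1  0.  64.3] F [-2.2  0.   8.9]
x3.1 t9.4 box [ 3.   0.  64.3] F [-2.3 -1.   8.6]
x5.1 t9.7 box [ 5.   0.  64.2] F [-1.8  0.2  6.7]
x7.1 t9.9 box [ 7.   0.1 64.2] F [-2.5  0.4  8.6]
x9.1 t10.2 box [ 9.   0.1 64.2] F [-2.6  0.6  8.6]
x11.1 t10.4 box [10.5  0.1 64. ] F [-4.5  0.2  7.8]
x13.1 t10.7 box [12.3  0.1 63.9] F [-4.8  0.4  9.3]
x15.1 t10.9 box [14.3  0.1 63.9] F [-5.5 -0.1  9.1]
x17.1 t11.2 box [16.3  0.1 63.9] F [-4.8  1.2  7.7]
x19.1 t11.4 box [18.3  0.1 63.9] F [-5.3  1.4  7.8]
x21.1 t11.7 box [20.4  0.1 63.8] F [-4.1  0.4  7.3]
x22.1 t11.9 box [21.2  0.1 63.8] F [-4.7  0.7  7.7]
x23.1 t12.2 box [22.2  0.1 63.8] F [-4.5 -0.3  7.1]
x24.1 t12.4 box [23.2  0.1 63.7] F [-5.6 -1.   6.1]
x25.1 t12.7 box [24.2  0.1 63.7] F [-4.5  0.1  7.6]
x26.1 t12.9 box [24.4  0.2 63.5] F [-8.3 -0.6  7.9]
x27.1 t13.2 box [24.5  0.2 63.2] F [-12.1  -0.4   9. ]
x28.1 t13.4 box [24.6  0.3 62.8] F [-15.8  -0.7   9.2]
```

View pics/c3.png

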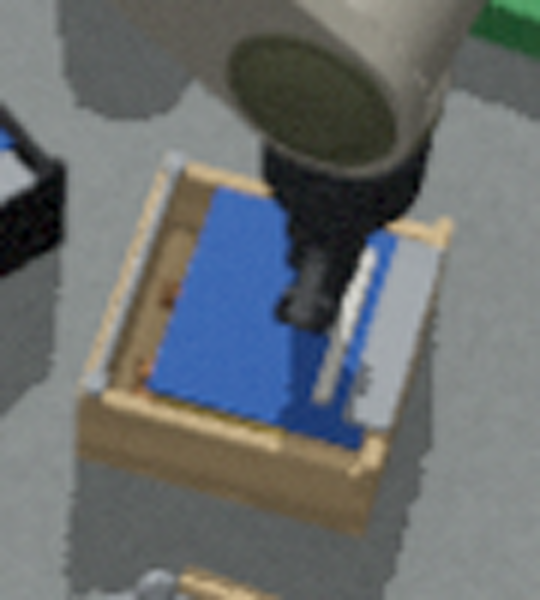

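The push met a firm stop and the edge is under the lip. Travel after contact was only about 15 mm, so I'll measure the slide by comparing the rib in images 1 and 2.

```bash
python3 - <<'E'
from h import *
O=np.array([552.,127.]);Y=.195;ex=np.array([np.cos(Y),np.sin(Y)]);ey=np.array([-ex[1],ex[0]])
for n in("scene1","scene2"):
    c=load(n+".npy");im=c["img"].astype(int)
    def box(mask,z):
        v,u=np.nonzero(mask);P=plane(c,np.c_[u,v],z)[:,:2]-O;return np.c_[P@ex,P@ey],im[v,u]
    A,_=box(im[:,:,0]>-1,73.5)
    Rr,G,B=im[...,0],im[...,1],im[...,2]
    rib=(abs(Rr-B)<45)&(Rr>150);Q,_=box(rib,73.5);Q=Q[(abs(Q[:,1])<50)&(Q[:,0]>0)&(Q[:,0]<50)]
    for lo,hi in((-48,-20),(-20,10),(10,48)):
        q=Q[(Q[:,1]>lo)&(Q[:,1]<hi)]; print(n,"rib y",lo,hi,len(q),q[:,0].mean().round(1) if len(q) else "")
    blue=(B>Rr+60);Q,_=box(blue,65.5);Q=Q[(abs(Q[:,1])<70)&(abs(Q[:,0])<80)]
    for lo in(-55,-40,-25,35,45): 
        q=Q[(Q[:,1]>lo)&(Q[:,1]<lo+10)][:,0]; print(" blue y",lo,len(q),q.min().round(1),q.max().round(1))
# profile along box x across the lip at y=-40,z=74
    for y in(-40,-45):
        xs=np.arange(20,85,2.5);P=[np.r_[O+ex*x+ey*y,74] for x in xs]
        from_=proj(c,P);val=[tuple(int(t) for t in cv2.getRectSubPix(c["img"],(1,1),tuple(map(float,p)))[0,0]) for p in from_]
        print(y,[(float(x),v) for x,v in zip(xs,val)])
E
```

```text
scene1 rib y -48 -20 3 23.1
scene1 rib y -20 10 26 22.5
scene1 rib y 10 48 16 22.7
 blue y -55 103 -59.7 46.2
 blue y -40 95 -60.0 46.1
 blue y -25 95 -59.7 46.1
 blue y 35 54 -60.6 46.1
 blue y 45 55 -61.0 45.2
-40 [(20.0, (112, 118, 128)), (22.5, (137, 139, 136)), (25.0, (128, 130, 130)), (27.5, (92, 105, 130)), (30.0, (55, 93, 159)), (32.5, (58, 100, 175)), (35.0, (60, 102, 176)), (37.5, (61, 104, 176)), (40.0, (60, 103, 175)), (42.5, (58, 102, 175)), (45.0, (61, 104, 173)), (47.5, (80, 95, 140)), (50.0, (136, 124, 115)), (52.5, (156, 144, 126)), (55.0, (161, 160, 157)), (57.5, (161, 165, 169)), (60.0, (161, 166, 171)), (62.5, (160, 166, 171)), (65.0, (160, 166, 171)), (67.5, (161, 166, 171)), (70.0, (160, 166, 171)), (72.5, (160, 165, 169)), (75.0, (153, 156, 158)), (77.5, (121, 120, 114)), (80.0, (97, 94, 89)), (82.5, (88, 89, 87))]
-45 [(20.0, (113, 117, 126)), (22.5, (132, 133, 129)), (25.0, (128, 129, 126)), (27.5, (93, 105, 133)), (30.0, (66, 99, 159)), (32.5, (60, 103, 174)), (35.0, (60, 104, 176)), (37.5, (58, 102, 175)), (40.0, (62, 106, 176)), (42.5, (58, 102, 175)), (45
[... 1150 characters left out ...]
), (77.5, (119, 117, 113)), (80.0, (95, 92, 86)), (82.5, (90, 91, 88))]
-45 [(20.0, (57, 101, 174)), (22.5, (59, 100, 171)), (25.0, (44, 77, 140)), (27.5, (32, 62, 119)), (30.0, (31, 61, 116)), (32.5, (30, 60, 116)), (35.0, (46, 71, 118)), (37.5, (102, 109, 124)), (40.0, (137, 137, 137)), (42.5, (141, 142, 136)), (45.0, (105, 111, 122)), (47.5, (58, 77, 114)), (50.0, (34, 61, 116)), (52.5, (47, 71, 117)), (55.0, (89, 97, 114)), (57.5, (129, 135, 141)), (60.0, (151, 157, 161)), (62.5, (160, 165, 169)), (65.0, (162, 166, 171)), (67.5, (162, 167, 171)), (70.0, (160, 166, 170)), (72.5, (160, 165, 170)), (75.0, (146, 148, 149)), (77.5, (120, 118, 111)), (80.0, (97, 94, 84)), (82.5, (88, 91, 89))]
```

The rib moved about 18.5 mm, from 23 to 41.7 against 41 expected when home, and the box stayed put. So the cover is fully home. Next I ease off and retreat.

```bash
python3 - <<'E'
from g import *
move_straight(W(25.5,0,63.6),rate=30);st("ease")
move_straight(W(24.5,0,65.8),rate=20);st("up")
move_straight(W(22.5,0,71),rate=30);st("up2")
move_straight(W(0,0,160),rate=150);move_straight(W(-60,0,250),rate=200);st("clear")
move_pose(np.array([156,501,250]),get_tool_rot());wait(.5);st("away")
snap(3)
c=load("scene3.npy")["img"][140:240,290:380];t=load("top3.npy")["img"][165:245,190:270]
o=np.zeros((440,800,3),np.uint8);o[:440,:396]=cv2.resize(c,None,fx=4.4,fy=4.4,interpolation=2);o[:400,400:800]=cv2.resize(t,None,fx=5,fy=5,interpolation=2)
cv2.imwrite("pics/c4.png",o[:,:,::-1])
E
```

```text
ease t13.8 box [24.4  0.2 63.7] F [-5.4  0.3  6.6]
up t14.1 box [24.2  0.1 65.6] F [-1.3  0.3  1.7]
up2 t14.4 box [22.5 -0.  71.1] F [-0.3  0.5  0.4]
clear t15.8 box [-60.   -0.  248.7] F [ 0.8  0.7 -0.5]
away t18.2 box [-316.   443.6  250. ] F [ 1.1 -0.5 -1.1]
```

View pics/c4.png

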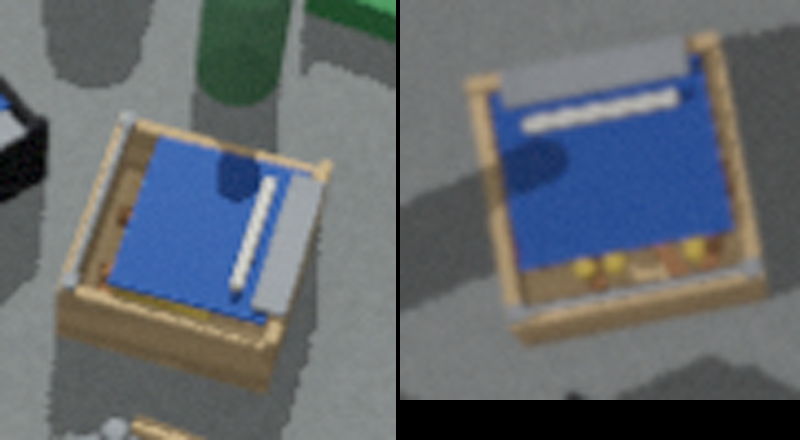

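The cover is shut with its edge under the lip along its whole length. The rib is parallel to the lip, close to it, and the box is at the same pixels as before. I'm handing it in.

```bash
python3 -c "
from station import *
finish_job();print(get_clock())"
```

```text
the job is handed in; nothing more can be done
the job is handed in; nothing more can be done
```

The peg box is closed: I folded the blue cover flat with the shut fingertips, pushed its rib until the cover was home under the steel lip, then withdrew the arm and handed the job in.

- **Cover:** the camera measured about 18.5 mm of rib travel, ending at x = 41.7 mm in the box frame (41 expected when home). In the last pictures, with the arm away, the cover was flat and its edge was under the lip.
- **Force:** the push met a firm stop at about 16 N along the slide and 9 N down, well under the limits.
- **Box and other things:** the box was at the same pixels before and after. The bottle's base and the part of the peg visible in the crop looked unmoved. I did not measure the other things, but the arm passed nowhere near touching them.
- **Time:** the last reading before hand-in was 18.2 s.
- **One disagreement:** the fingers travelled only about 15 mm from first feeling the rib to the stop, less than the 18 mm the cover slides. I trusted the camera measurement over this.

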